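# Clamp a flash column home in its holder

### The arm

A 7-joint arm with a two-finger parallel gripper is mounted at the origin on a cart in front of the work surface, level with it; the furniture and walls round the work are solid. World frame = base frame: x ahead of the robot, y to its left, z up, the work surface at z = 0. Lengths are in m, angles in degrees, forces in N, time in s.
With the tool pointing down it reaches from about 0.4 to 0.875 m from the base axis. Payload 6.5 kg.
Tool frame: the origin (TCP) lies at the very end of the fingers, on their centre line; the grasp point (between the pads) lies 19 mm behind it; z points along the fingers, y is the line along which they close (so a half turn about z gives the same grasp; the last joint's range is limited). The gripper opens to 88 mm and grips with 3 to 60 N. Pads are 18 mm wide; open, the fingers measure 123 mm over their backs; the gripper's body (75 mm by 187 mm) begins 45 mm behind the grasp point.
Start: joints at [-77.762, 30.733, -0.252, 88.115, 0.149, 61.152, -4.079], TCP at [0.18, 0.625, 0.239] pointing down, gripper open.
Joint ranges: [-154.64, 154.64], [-21.42, 123.67], [-72.66, 72.17], [13.99, 137.28], [-74.86, 254.86], [10.95, 109.41], [-158.01, 158.01]. Speed limits (degrees/s): [136.94, 136.94, 180, 180, 180, 180, 180].

### API

Orientations are given as [roll, pitch, yaw] about the fixed x, y, z axes, in that order (R = Rz(yaw) Ry(pitch) Rx(roll)).
In Python, from plant import r, read_camera, camera_model gives the robot as it stands. The module is installed in compiled form; this text tells all that it offers. Calls block until the motion is done:
- r.goto(position, orientation): joint-space move of the TCP to a pose.
- r.move_linear(position, rotation=None, max_speed=0.15): straight line of the TCP; rotation=None keeps the orientation; max_speed is the mean speed in m/s.
- r.set_joints(angles): joint-space move.
- r.set_gripper(opening, newtons=None): finger opening in m; newtons is the grip in N (None keeps the last); returns when the fingers have stopped.
- r.pause(seconds).
- r.inverse_kinematics(position, orientation): joint angles nearest the present ones, or None.
- read_camera(name): name is "side" or "top" or "wrist"; returns the picture (480x640x3 uint8, blue, green, red); there is no depth.
- camera_model(name): a dict with "camera_matrix" (3x3 intrinsics, pixels), "k1" (the pictures are not rectified: a ray, as slopes to the right and down, at radius r is drawn at 1 + k1 r^2 times it, then the intrinsics apply), "T" (4x4, takes a point from camera to world coordinates). Camera axes: x right, y up, looking along -z (the intrinsics and any distortion apply to the point x, -y, -z); pixel columns grow to the right and rows downward; lengths in m; the calibration is good to about 2 mm. A picture is of the moment at which its call begins: read the wrist's pose just before it. camera_model takes no time and is no camera call; for the wrist camera it gives the pose at the moment of the call.
A pose or a line that the arm cannot do raises r.IKError and nothing moves.
- r.sign_off(): hands the job in; it is judged then, once.
Readings, each from a call of its own:
- r.read_t(): time.
- r.read_joint_pos(): joint angles.
- r.read_dq(): joint speeds.
- r.read_effort(): joint torques, N m.
- r.read_eef_pos(): TCP position.
- r.read_tool_rot(): TCP orientation.
- r.read_ft_force(): force on the tool from outside, world axes, zero at the start.
- r.read_ft_torque(): the same for the moment, N m.
- r.read_grip_width(): finger opening in m.
- r.read_grip_force(): force on a finger pad.
Only numpy, scipy, OpenCV 4.12 (cv2) and the standard library are available. Lean on these libraries where they do the work, as an engineer would, in place of code of your own. Each camera call takes 0.05 s, during which the arm holds its last target. There are 200 camera calls.

### The job

Fit the chromatography column that lies on the bench into the column holder: lay it down in the two black saddles with its narrow outlet tip towards the port block and let go of it, then swing the lever clamp up against its back end and press until the tip is driven fully home against the port and the clamp alone holds it there tightly. The clamp's screw was left set for some other column, so go by feel: press on until the lever goes firm, then stop, because over-pressing cracks the column. Leave the bottles and glassware round about standing where they are.

Things in the scene. Friction and masses are not known exactly. Their poses are not given: they have to be found in the camera images.
- column: the column: a white plastic tube on its side, 112 mm long, 30 mm across (treat it as a 30 x 112 x 30 mm bar), about 55 g, a narrow outlet tip at one end, a blue band and flange at the other. Origin: middle of its length, on its underside; y runs along the tube to the tip, z up. Grasp it across the middle from above. It starts with the tip roughly to the robot's left.
- column_tip (a point): the end of the column's outlet tip, on the tube's axis, 56 mm from the column's middle
- holder: the column holder, fixed to the bench: a metal base 52 x 214 x 12 mm with, along its y axis, the lever clamp, two black saddles and the port block. Origin: on the bench, below the middle of a fully home column; y runs to the port, z up. Between the saddles 52 mm are free for fingers, down to the base. A column laid with its middle 6 to 14 mm short of home clears both seal and clamp.
- saddle_near (a point): centre of the floor of the saddle nearer the clamp, 30 mm above the bench, at y = -34 mm of the holder (the other is at +34 mm). Each saddle is 16 mm long; its upright walls stand 33 mm apart and 20 mm high, with lips above that flare out at 45 degrees to about 49 mm apart
- port (a point): centre of the port block's flat face (44 mm wide, its top 68 mm above the bench), 45 mm above the bench, axes as the holder's, 56 mm from its origin. The column is home when its tip reaches this face. A white sprung seal, 18 mm across, stands 6 mm out of the face; it pushes back with 3 N at first touch, 8 N when flush.
- clamp: the lever clamp: a flat steel lever. Origin: on its hinge axis, 79 mm behind the holder's origin (y = -79 mm), 16 mm above the bench; z runs up the lever to the handle, x is the hinge axis, parallel to the holder's x. Upright when z is up; it starts leaning 0.85 to 1.1 rad away from the port and can go 0.35 rad past upright. Its hinge is stiff (0.6 N m), so it stays where it is left.
- clamp_foot_axis (a point): on the lever, 29 mm from the hinge: where a screw passes through it with a sprung nylon foot (5 N per mm, 5 mm of give) that bears on the column's back end. The foot's face stands 28 to 37 mm before the lever's middle plane, however the screw was last set, so the lean at which the column is home lies anywhere between about 0.1 and 0.4 rad.
- clamp_handle (a point): middle of the clamp's cross-bar handle, a black bar 14 mm thick, 60 mm long, parallel to the holder's x, 95 mm from the hinge. Pushed here square to the lever it moves with 6 to 8 N, about 10 N as the column comes home, then climbs faster; 13 to 16 N (about 20 N on the column) is tight and holds, over 20 N cracks the column (40 N on it).
- bottle_a: small screw-cap bottle with a blue cap, 56 x 91 mm, standing behind the holder; a bystander. Origin: centre of its base
- bottle_b: another such bottle next to it; a bystander. Origin: centre of its base
- flask: conical glass flask, 64 x 102 mm, a bystander. Origin: centre of its base
- beaker: small glass beaker, 54 x 68 mm, a bystander. Origin: centre of its base
Things that resemble listed ones, but are neither listed nor needed, are in the scene too. There is more than one size of the column; the one meant has the size given above.

How it is judged:
By the outcome, as a careful person would: the job done as asked, in the order asked, and still so for the second after the job is handed in, with the robot touching nothing.
It also fails if it takes over 69 s, if anything falls off the work surface, if the arm or the gripper's body presses on something with over 40 N, if the wrist force passes 120 N, or if a joint passes its speed limit or range.

## Working session

There is one attempt and no reset: what is moved stays moved. The work goes in short steps, each a Python script; the robot and the scene stay as the last script left them, time stands still between calls to the robot, and variables do not carry over. Pictures are saved under pics/ and viewed, at most 10 in all, crops included, and the job is handed in when it is done.

```bash
mkdir -p pics
cat > h.py <<'E'
import numpy as np, cv2
from plant import r, read_camera, camera_model
def ray(m,px):
    K=m["camera_matrix"];K=np.array(K);k=m["k1"];T=np.array(m["T"])
    d=np.array([(px[0]-K[0,2])/K[0,0],(px[1]-K[1,2])/K[1,1]]);u=d.copy()
    for _ in range(30): u=d/(1+k*(u@u))
    v=T[:3,:3]@np.array([u[0],-u[1],-1.]);return T[:3,3],v/np.linalg.norm(v)
def atz(m,px,z):
    o,v=ray(m,px);return o+v*(z-o[2])/v[2]
def tri(m1,p1,m2,p2):
    o1,a=ray(m1,p1);o2,b=ray(m2,p2)
    s=np.linalg.lstsq(np.c_[a,-b],o2-o1,rcond=None)[0]
    A=o1+a*s[0];B=o2+b*s[1];return (A+B)/2,np.linalg.norm(A-B)
def proj(m,P):
    T=np.array(m["T"]);K=np.array(m["camera_matrix"]);p=np.linalg.inv(T)@np.r_[P,1]
    u=np.array([p[0],-p[1]])/-p[2];u*=1+m["k1"]*(u@u);return K[:2,:2]@u+K[:2,2]
E
python3 - <<'E'
from h import *
for n in("top","side"):
    m=camera_model(n);cv2.imwrite(f"pics/{n}0.png",read_camera(n));print(n,np.round(np.array(m["T"]),3).tolist(),np.array(m["camera_matrix"]).tolist(),m["k1"])
print(r.read_t())
E
```

```text
top [[-0.001, 0.988, -0.157, 0.398], [-1.0, 0.002, 0.021, -0.093], [0.021, 0.157, 0.987, 1.108], [0.0, 0.0, 0.0, 1.0]] [[598.8968312251817, 0.0, 318.01584860007335], [0.0, 598.8968312251817, 227.87751975421736], [0.0, 0.0, 1.0]] -0.026411754911088502
side [[-0.792, 0.444, -0.418, 0.175], [-0.61, -0.587, 0.533, 0.347], [-0.009, 0.677, 0.736, 0.733], [0.0, 0.0, 0.0, 1.0]] [[459.77011135149985, 0.0, 315.837070374551], [0.0, 459.77011135149985, 245.19434959748412], [0.0, 0.0, 1.0]] -0.01606645290304975
0.1
```

View pics/top0.png

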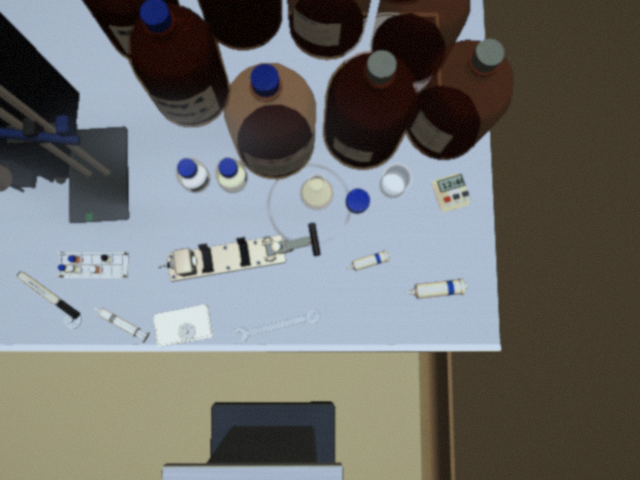

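View pics/side0.png

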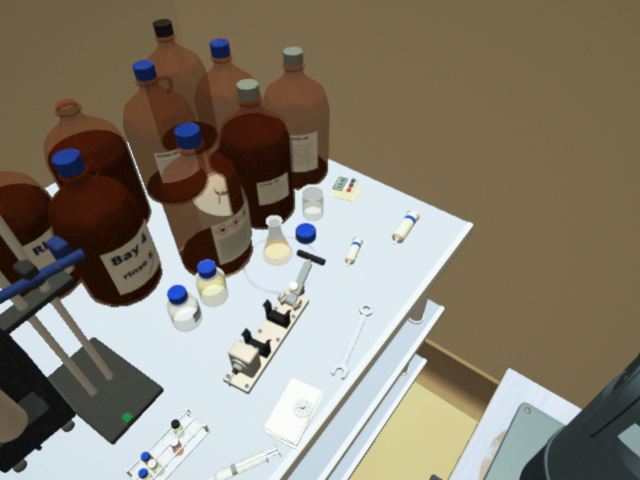

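The top view shows the larger column at about (411,291) for the tip and (466,287) for the flange, with a smaller decoy at (370,260). The holder runs from the port block (182,262) over the saddles (207,258) and (243,252) to the handle (315,240). In the side view the column is at (405,227), the handle at (311,257), and the saddles at (277,314) and (257,343).

Run:
```python
from h import *
t,s=camera_model("top"),camera_model("side")
for n,a,b in [("tip",(411,291),(395,241)),("flange",(466,287),(417,213)),("colmid",(440,289),(405,227)),("small",(370,260),(354,251)),("handle",(315,240),(311,257)),("port",(182,262),(243,355)),("sadP",(207,258),(257,343)),("sadC",(243,252),(277,314)),("botA",(187,168),(177,293)),("botB",(229,167),(207,267)),("flask",(317,184),(275,222))]:
    P,e=tri(t,a,s,b);print(n,P.round(4),round(e,4))
print("col len",np.linalg.norm(atz(t,(411,291),.015)-atz(t,(466,287),.015)), atz(t,(440,289),.015))
print("small len",np.linalg.norm(atz(t,(350,266),.01)-atz(t,(388,255),.01)))
print(np.array(camera_model("wrist")["T"]).round(3).tolist(),r.read_eef_pos(),r.read_tool_rot())
```

```text
tip [ 0.4557 -0.2857  0.0141] 0.0001
flange [ 0.4613 -0.3872  0.0169] 0.0031
colmid [ 0.4605 -0.3395  0.0103] 0.0024
small [ 0.5123 -0.2123  0.0094] 0.0015
handle [ 0.5436 -0.109   0.0624] 0.002
port [0.5041 0.124  0.0582] 0.0006
sadP [0.5136 0.0842 0.033 ] 0.0003
sadC [0.524  0.0193 0.0363] 0.0009
botA [0.6666 0.1154 0.0862] 0.001
botB [0.6688 0.042  0.0857] 0.0008
flask [ 0.6354 -0.112   0.1006] 0.0011
col len 0.10178343894724028 [ 0.45920988 -0.33895977  0.015     ]
small len 0.0734816892280243
[[0.278, -0.928, -0.247, 0.116], [0.961, 0.268, 0.073, 0.642], [-0.002, -0.258, 0.966, 0.385], [0.0, 0.0, 0.0, 1.0]] [0.17939014 0.62420187 0.23793639] [-1.79912712e+02  6.42545946e-03  1.63967841e+02]
```

Run:
```python
from h import *
for P,yaw in [((.52,.03,.24),99),((.52,.03,.24),-81),((.46,-.34,.1),93),((.46,-.34,.1),-87)]:
    q=r.inverse_kinematics(P,[180,0,yaw]);print(P,yaw,None if q is None else np.round(q,1))
m=camera_model("top")
for p in [(128,127),(128,220),(70,220),(80,90),(270,175),(500,350),(5,350)]: print(p,atz(m,p,0).round(3))
```

```text
(0.52, 0.03, 0.24) 99 [-34.6  20.   32.9 109.  -13.2  54.7  13.4]
(0.52, 0.03, 0.24) -81 [ -54.8   29.9   63.1  109.9  -31.1   59.5 -149.1]
(0.46, -0.34, 0.1) 93 [-10.1  54.2  64.3 108.1 -58.6  58.9  83.6]
(0.46, -0.34, 0.1) -87 [ -9.2  52.6  62.2 108.  -56.6  57.3 -97.8]
(128, 127) [0.769 0.248 0.   ]
(128, 220) [0.588 0.239 0.   ]
(70, 220) [0.588 0.348 0.   ]
(80, 90) [0.844 0.345 0.   ]
(270, 175) [ 0.676 -0.025  0.   ]
(500, 350) [ 0.348 -0.45   0.   ]
(5, 350) [0.349 0.451 0.   ]
```

```bash
cat >> h.py <<'E'
import json
def shot(n,name="wrist"):
    m=camera_model(name);im=read_camera(name);cv2.imwrite(f"pics/{n}.png",im)
    json.dump({k:(np.array(v).tolist()) for k,v in m.items() if k in("camera_matrix","k1","T")},open(f"pics/{n}.json","w"));return im
def lm(n): return json.load(open(f"pics/{n}.json"))
E
python3 - <<'E'
from h import *
r.set_joints([-77.8,13,0,118,0,49,-4])
print(r.read_eef_pos(),r.read_t())
r.set_joints([-3,13,0,118,0,49,-4])
print(r.read_eef_pos(),r.read_tool_rot(),r.read_t())
r.goto([.50,.0,.26],[180,0,99]);a=shot("hA");print(r.read_joint_pos(),r.read_t())
r.goto([.50,.09,.26],[180,0,99]);b=shot("hB");print(r.read_t())
r.goto([.46,-.32,.2],[180,0,93]);c=shot("cA");print(r.read_joint_pos(),r.read_t())
r.goto([.46,-.39,.2],[180,0,93]);d=shot("cB");print(r.read_joint_pos(),r.read_t())
cv2.imwrite("pics/h2.png",np.hstack([a[:,120:520],b[:,120:520]]))
cv2.imwrite("pics/c2.png",np.hstack([c[:,120:520],d[:,120:520]]))
print(np.array(camera_model("wrist")["camera_matrix"]))
E
```

```text
[0.13930517 0.43209758 0.21984084] 0.9167
[ 0.45201146 -0.02022737  0.21922853] [-1.79999644e+02 -2.03736458e-02  8.91239486e+01] 2.9
[ -3.65216097  14.70547939  -1.8691343  109.17522717   0.5710768
  56.19520119   3.27375182] 3.325
3.825
[ 23.09147235  24.7339139    9.03238792 104.4748246   -4.90388004
  51.15391878  37.52395694] 5.4167
[28.70135186 28.78045707  9.87033064 98.06954585 -5.93295759 53.68404728
 43.95515701] 5.85
[[411.48042046   0.         316.97911654]
 [  0.         411.48042046 240.78324033]
 [  0.           0.           1.        ]]
```

View pics/h2.png

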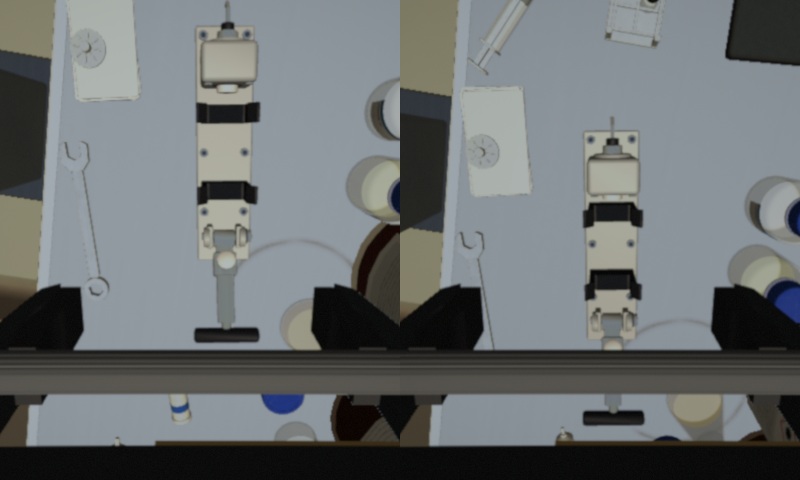

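View pics/c2.png

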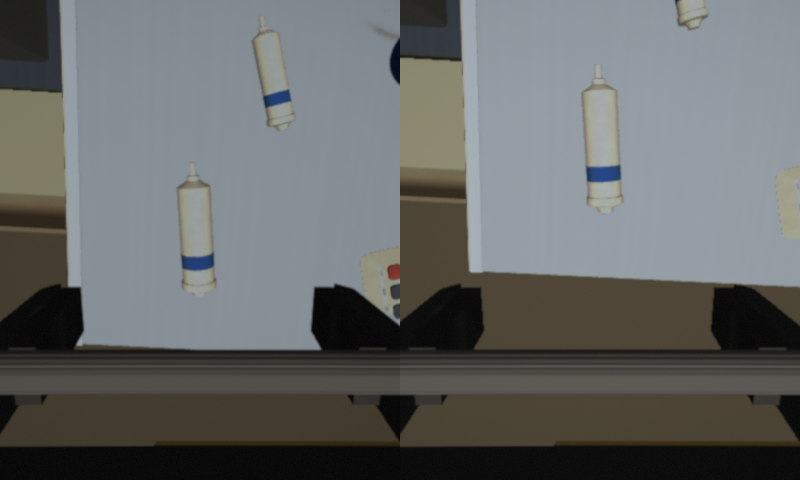

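Left crops are offset by +120 px and right ones by -280. The wrist view of the column gives tip (192,163) and back (199,295) on the left, and tip (598,65) and back (604,213) on the right. In the holder view the saddles are at (228,112) and (227,192) on the left and at (612.5,215) and (612,285) on the right. The handle is at (227,335) on the left and (613,418) on the right.

```bash
python3 - <<'E'
from h import *
A,B,C,D=[lm(n) for n in("hA","hB","cA","cB")]
L=lambda x,y:(x+120,y)
R=lambda x,y:(x-280,y)
def T(n,m1,p,m2,q):
    P,e=tri(m1,L(*p),m2,R(*q));print(n,P.round(4),round(e,4));return P
tip=T("tip",C,(192,163),D,(598,65));bk=T("back",C,(199,295),D,(604,213));T("band",C,(198,263),D,(603.5,173.5))
for m,f,p,q in((C,L,(192,163),(199,295)),(D,R,(598,65),(604,213))):
    a,b=atz(m,f(*p),.015),atz(m,f(*q),.015);d=a-b;print("col@15",((a+b)/2).round(4),np.linalg.norm(d).round(4),np.degrees(np.arctan2(-d[0],d[1])).round(2))
T("sP",A,(228,112),B,(612.5,215));T("sN",A,(227,192),B,(612,285));T("blocktopback",A,(228,39),B,(612.5,157))
h1=T("hl",A,(195,336),B,(584,418));h2=T("hr",A,(259,334),B,(643,418))
d=h2-h1;print("handle len",np.linalg.norm(d),np.degrees(np.arctan2(d[1],d[0])))
for m,f,c in((A,L,[(195,27),(254,27),(199,259),(247,259)]),(B,R,[(584,131),(639,131),(587,338),(635,338)])):
    w=[atz(m,f(*p),.012) for p in c];a=(w[0]+w[1])/2;b=(w[2]+w[3])/2;d=a-b
    print("base",[x.round(4)[:2] for x in w],"len",np.linalg.norm(d),"ctr",((a+b)/2)[:2],"yaw",np.degrees(np.arctan2(-d[0],d[1])))
for m,f,c in((A,L,[(196,112),(260,112),(197,192),(257,192)]),(B,R,[(583,215),(643,215),(582,285),(642,285)])):
    print("lips@58",[atz(m,f(*p),.054).round(4)[:2] for p in c])
E
python3 - <<'E'
import cv2,numpy as np
a=cv2.imread("pics/hA.png")[10:270,300:400];b=cv2.imread("pics/hB.png")[110:370,280:380]
f=lambda x:cv2.resize(x,None,fx=2.3,fy=2.3,interpolation=cv2.INTER_CUBIC)
c=cv2.imread("pics/cA.png")[150:310,280:360]
g=cv2.resize(c,None,fx=3.5,fy=3.5,interpolation=cv2.INTER_CUBIC)[:598]
o=np.zeros((598,800,3),np.uint8);o[:,:230]=f(a);o[:,240:470]=f(b);o[:g.shape[0],480:480+g.shape[1]]=g
cv2.imwrite("pics/z.png",o)
E
```

```text
tip [ 0.4545 -0.2786  0.0157] 0.0004
back [ 0.4656 -0.3903  0.0158] 0.0006
band [ 0.4631 -0.357   0.0292] 0.0004
col@15 [ 0.4601 -0.3346  0.015 ] 0.1126 5.93
col@15 [ 0.46   -0.3345  0.015 ] 0.1125 5.41
sP [0.5129 0.0846 0.044 ] 0.0011
sN [0.524  0.0176 0.0413] 0.0015
blocktopback [0.5029 0.1358 0.0628] 0.0003
hl [ 0.5173 -0.1174  0.059 ] 0.0002
hr [ 0.5731 -0.1017  0.0677] 0.001
handle len 0.05855613050822521 15.761837613201221
base [array([0.4747, 0.1511]), array([0.5254, 0.1591]), array([ 0.5116, -0.0572]), array([ 0.5593, -0.0496])] len 0.2114492461166594 ctr [0.51771854 0.05084649] yaw 9.643354785210676
base [array([0.4753, 0.1521]), array([0.5255, 0.1601]), array([ 0.5099, -0.0564]), array([ 0.5599, -0.0483])] len 0.211283999190751 ctr [0.51766855 0.05187148] yaw 9.395171482767834
lips@58 [array([0.4869, 0.0799]), array([0.5386, 0.0881]), array([0.498 , 0.0152]), array([0.549 , 0.0233])]
lips@58 [array([0.4863, 0.0825]), array([0.5379, 0.0907]), array([0.495 , 0.0181]), array([0.549 , 0.0267])]
```

View pics/z.png

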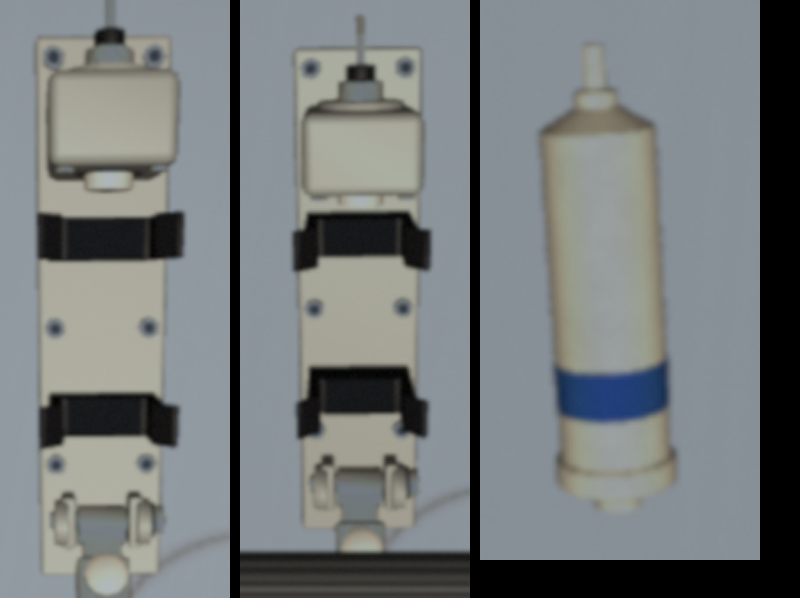

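The zoom shows the saddle floors in view A at full-image pixels (346.1,113.9) and (346.3,190.9), and in view B at (332.2,212.6) and (333.5,281.3). The column lies cleanly, with its tip up and to the left.

Run:
```python
from h import *
A,B=lm("hA"),lm("hB")
p=[((346.1,113.9),(332.2,212.6)),((346.3,190.9),(333.5,281.3))]
for a,b in p:
    print("tri",[x.round(4) if hasattr(x,'round') else x for x in tri(A,a,B,b)],atz(A,a,.03).round(4),atz(B,b,.03).round(4))
for m,k in((A,0),(B,1)):
    a,b=atz(m,p[0][k],.03),atz(m,p[1][k],.03);d=a-b;print("mid",(a+b)/2,np.linalg.norm(d),np.degrees(np.arctan2(-d[0],d[1])))
b1=[(300+55/2.3,10+327/2.3),(300+148/2.3,10+327/2.3)];b2=[(280+75/2.3,110+308/2.3),(280+163/2.3,110+307/2.3)]
print("bolts",sum(atz(A,q,.013) for q in b1)/2,sum(atz(B,q,.013) for q in b2)/2)
for m,s,o in((A,(300+115/2.3,10+163/2.3),0),(B,(280+123/2.3,110+194/2.3),0)): print("block front top",atz(m,s,.068))
```

```text
tri [array([0.5129, 0.0836, 0.0276]), np.float64(0.0003)] [0.513  0.0835 0.03  ] [0.5126 0.0841 0.03  ]
tri [array([0.5252, 0.0168, 0.0284]), np.float64(0.0002)] [0.525 0.017 0.03 ] [0.5251 0.0174 0.03  ]
mid [0.51897295 0.05026833 0.03      ] 0.06753591127343826 10.264961562463926
mid [0.51888594 0.05073699 0.03      ] 0.06781211058201136 10.628290898595168
bolts [0.5181862 0.0503292 0.013    ] [0.51848082 0.0499421  0.013     ]
block front top [0.50932051 0.10606582 0.068     ]
block front top [0.5086575  0.10645024 0.068     ]
```

Run:
```python
from h import *
r.set_gripper(.07,20)
r.goto([.460,-.3346,.06],[180,0,95.6])
b=r.read_ft_force();print("bias",b)
r.move_linear([.460,-.3346,.0045],max_speed=.08);print(r.read_eef_pos(),r.read_ft_force())
r.set_gripper(.02,20);print(r.read_grip_width(),r.read_grip_force(),r.read_ft_force())
r.move_linear([.460,-.3346,.12],max_speed=.12);print(r.read_grip_width(),r.read_ft_force())
r.goto([.5203,.0406,.12],[180,0,100])
r.move_linear([.5203,.0406,.075],max_speed=.1)
print(r.read_eef_pos(),r.read_tool_rot(),r.read_grip_width(),r.read_grip_force(),r.read_ft_force(),r.read_t())
im=shot("pA");cv2.imwrite("pics/pAz.png",cv2.resize(im[0:360,170:470],None,fx=1.66,fy=1.66))
```

```text
bias [ 1.07952791 -0.67625227  0.49187939]
[ 0.46015908 -0.3347854   0.00464364] [ 0.17449555 -0.1783188   0.4486141 ]
0.029159427980694923 20.000044726766646 [-0.82008926  1.01386887  1.17842264]
0.029809220654262957 [-0.42507611  0.24865131 -0.3689663 ]
[0.52046276 0.04022563 0.0750652 ] [-1.79996477e+02  7.39180131e-03  9.99650291e+01] 0.029625848398170507 19.999894578941166 [ 0.38423793  1.10153117 -0.42020327] 11.6083
```

View pics/pAz.png

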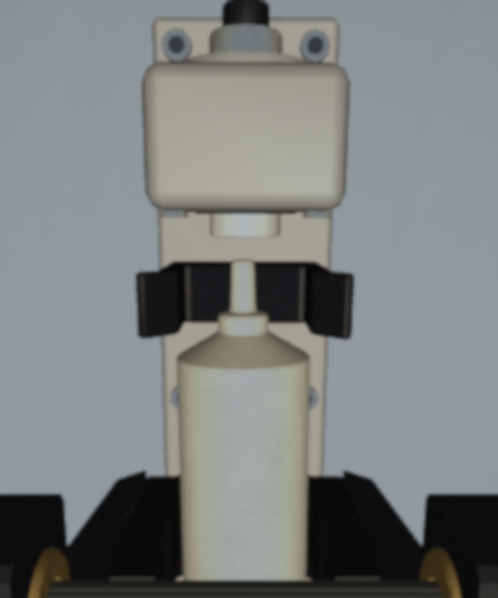

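The column hangs straight. The tip is at crop (243,262), the saddle floor at (245,293) and the seal face at (246,236), so it looks nearly aligned. I'll check this numerically.

Run:
```python
from h import *
m=lm("pA");f=lambda x,y:(170+x/1.66,y/1.66)
y=np.radians(10);O=np.array([.5186,.0504]);ex=np.array([np.cos(y),np.sin(y)]);ey=np.array([-np.sin(y),np.cos(y)])
for n,p,z in[("tip",f(243,262),.0855),("floor",f(245,293),.03),("seal",f(246,236),.045+0.009),("blockL",f(148,190),.068),("blockR",f(347,190),.068),("sholder L",f(179,362),.0855),("shoulder R",f(309,362),.0855)]:
    P=atz(m,p,z);d=P[:2]-O;print(n,P.round(4),"holder xy mm",(1000*np.array([d@ex,d@ey])).round(1))
```

```text
tip [0.51   0.0958 0.0855] holder xy mm [-0.6 46.2]
floor [0.5125 0.0841 0.03  ] holder xy mm [-0.2 34.2]
seal [0.5099 0.0999 0.054 ] holder xy mm [ 0.  50.3]
blockL [0.4874 0.1061 0.068 ] holder xy mm [-21.1  60.3]
blockR [0.5295 0.1135 0.068 ] holder xy mm [21.7 60.2]
sholder L [0.5006 0.0738 0.0855] holder xy mm [-13.7  26.2]
shoulder R [0.5266 0.0784 0.0855] holder xy mm [12.7 26.2]
```

Run:
```python
from h import *
b=r.read_ft_force()
for z in(.055,.045,.038,.036,.0345,.0335):
    r.move_linear([.5206,.0406,z],max_speed=.05);r.pause(.1);f=r.read_ft_force()-b;print(z,f.round(1),r.read_eef_pos().round(4))
    if f[2]>6: break
r.set_gripper(.06);r.move_linear([.5206,.0406,.14],max_speed=.12);print(r.read_t())
r.move_linear([.53,-.02,.20]);print(r.read_t())
a=shot("qA");r.set_gripper(.0,10);cv2.imwrite("pics/qs.png",read_camera("side"))
s=cv2.imread("pics/qs.png")[210:410,200:350]
cv2.imwrite("pics/q2.png",np.hstack([a[:,140:500],cv2.resize(s,(360,480))]))
```

```text
0.055 [ 0.8 -0.2 -0.1] [0.5207 0.0406 0.0551]
0.045 [0.8 0.8 0.7] [0.5206 0.0406 0.045 ]
0.038 [ 1.1  0.7 -1.1] [0.5206 0.0406 0.0379]
0.036 [ 1.7 -0.5 -0.8] [0.5206 0.0406 0.036 ]
0.0345 [2.2 0.8 1.6] [0.5208 0.0406 0.0346]
0.0335 [-1.9 -0.  12.8] [0.5208 0.0406 0.0344]
15.8417
16.5667
```

View pics/q2.png

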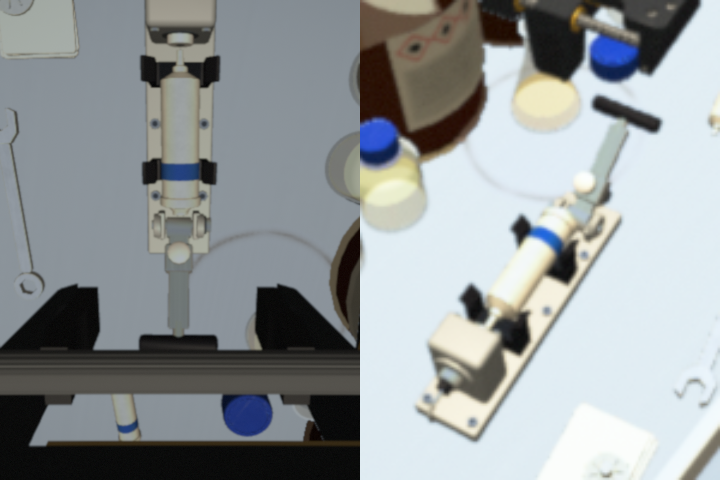

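The column sits in both saddles with its tip towards the port, and the handle stands free. Next I'll push the lever from behind along its arc, watching the force.

```bash
cat >> h.py <<'E'
yw=np.radians(10);O=np.array([.5186,.0504]);EX=np.array([np.cos(yw),np.sin(yw)]);EY=np.array([-np.sin(yw),np.cos(yw)])
def W(x,y,z): return np.r_[O+EX*x+EY*y,z]
def arc(t): return W(-.006,-.079-.095*np.sin(t)-.016,.016+.095*np.cos(t)-.008)
def force(n=6):
    L=[]
    for _ in range(n): L.append(r.read_ft_force());r.pause(.02)
    return np.mean(L,0)
def perp(t,b):
    f=-(force()-b);fy=f[:2]@EY;fz=f[2]
    a=np.array([-.095*np.sin(t)-.007,.095*np.cos(t)])   # hinge->contact (y,z)
    return (a[1]*fy-a[0]*fz)/.095,fy,fz
E
python3 - <<'E'
from h import *
r.goto(W(-.006,-.205,.15),[180,0,100])
r.move_linear(W(-.006,-.205,.055),max_speed=.1)
b=force(12);np.save("bias.npy",b);print("bias",b.round(2),r.read_t(),r.read_grip_width())
r.move_linear(arc(1.15),max_speed=.06)
for t in np.arange(1.1,.55,-.05):
    r.move_linear(arc(t),max_speed=.04);p=perp(t,b)
    print(round(t,2),np.round(p,1),r.read_t())
    if p[0]>10.5: break
E
```

```text
bias [0.04 0.17 0.14] 19.5417 0.0005291279225356411
1.1 [ 0.2 -0.1  0.3] 20.4667
1.05 [ 0.2  2.9 -1.3] 20.8333
1.0 [ 1.7  4.9 -1.1] 21.2
0.95 [ 2.3  5.6 -1. ] 21.5667
0.9 [ 2.5  6.2 -1.6] 21.9333
0.85 [ 2.3  6.8 -2.6] 22.3
0.8 [ 2.6  7.6 -3.4] 22.6667
0.75 [ 2.9  8.2 -4.1] 23.0333
0.7 [ 3.2  9.  -5.1] 23.4
0.65 [ 3.8 10.3 -6.5] 23.7667
0.6 [ 4.1 11.  -7.8] 24.1333
```

The downward rub builds up because the bar rolls against the vertical finger. I'll add that roll to the path, step 4 mm up to relieve it, and continue.

```bash
cat >> h.py <<'E'
def arc2(t,dz=0): return arc(t)+np.array([0,0,.007*(1.05-t)+dz])
E
python3 - <<'E'
from h import *
b=np.load("bias.npy")
for k in(.002,.004,.006):
    p=arc(.6);p[2]+=k;r.move_linear(p,max_speed=.04);print(k,np.round(perp(.6,b),1),r.read_eef_pos().round(4),p.round(4))
print(r.read_ft_torque().round(2))
shot("w1");s=read_camera("side");t=read_camera("top")
cv2.imwrite("pics/w2.png",np.hstack([cv2.resize(s[190:370,200:360],(480,540)),cv2.resize(t[200:300,220:340],(320,267)) if 0 else np.vstack([cv2.resize(t[200:300,250:350],(320,320)),np.zeros((220,320,3),np.uint8)])]))
print(r.read_t())
E
```

```text
0.002 [ 5.   8.5 -3.2] [ 0.5388 -0.0998  0.089 ] [ 0.5385 -0.097   0.0884]
0.004 [ 5.2  6.6 -0.4] [ 0.5385 -0.0989  0.0906] [ 0.5385 -0.097   0.0904]
0.006 [5.6 5.9 1.1] [ 0.5384 -0.0985  0.0924] [ 0.5385 -0.097   0.0924]
[-1.33  0.08  0.02]
25.3333
```

View pics/w2.png

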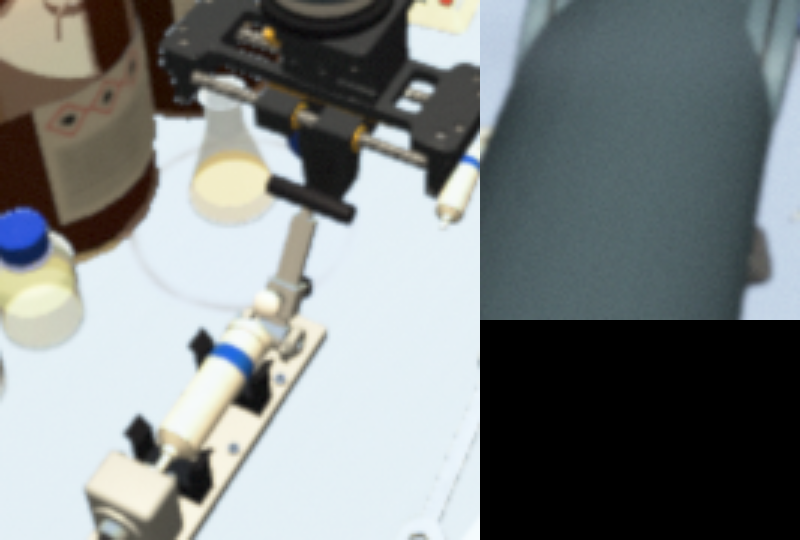

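The side view shows the fingers behind the cross-bar, the lever partly up, the column still in its saddles and the flask clear.

```bash
cat >> h.py <<'E'
def lean(): return np.arcsin(-((r.read_eef_pos()[:2]-O)@EY+.095)/.095)
E
python3 - <<'E'
from h import *
b=np.load("bias.npy")
t=.6
while t>.1:
    t-=.03 if t>.45 else .02
    r.move_linear(arc2(t,.003),max_speed=.03);a=lean();p=perp(a,b)
    print(round(t,3),round(a,3),np.round(p,1),round(r.read_t(),2))
    if p[0]>10.5 or r.read_t()>45: break
E
```

```text
0.57 0.586 [4.9 5.8 0.1] 25.68
0.54 0.555 [5.  5.8 0.1] 26.03
0.51 0.526 [4.7 5.3 0.1] 26.38
0.48 0.496 [ 4.9  5.7 -0.2] 26.73
0.45 0.466 [ 4.9  5.6 -0.1] 27.08
0.43 0.447 [5.7 6.1 0.3] 27.43
0.41 0.427 [5.6 6.2 0.1] 27.78
0.39 0.408 [5.9 6.3 0.4] 28.13
0.37 0.387 [5.6 6.  0. ] 28.48
0.35 0.368 [5.7 6.1 0.1] 28.83
0.33 0.348 [5.9 6.2 0.2] 29.18
0.31 0.331 [7.  7.1 0.7] 29.53
0.29 0.312 [7.3 7.3 1.1] 29.88
0.27 0.292 [7.2 7.2 0.9] 30.23
0.25 0.273 [7.9 7.8 1. ] 30.58
0.23 0.254 [8.3 8.4 0.8] 30.93
0.21 0.235 [8.1 8.1 0.9] 31.28
0.19 0.215 [8.4 8.3 1. ] 31.63
0.17 0.195 [8.3 8.3 0.6] 31.98
0.15 0.176 [8.8 8.7 0.7] 32.33
0.13 0.156 [8.5 8.5 0.6] 32.68
0.11 0.136 [8.5 8.6 0.2] 33.03
0.09 0.117 [8.5 8.5 0.1] 33.38
```

Contact with the column came at a lean of about 0.44 and the seal at about 0.34. The lever is close to home, so I'll take finer steps and watch for the kink.

Run:
```python
from h import *
b=np.load("bias.npy")
t=.09
while t>-.15:
    t-=.01
    r.move_linear(arc2(t,.003),max_speed=.02);a=lean();f0=-(r.read_ft_force()-b)[:2]@EY;p=perp(a,b)
    print(round(t,3),round(a,4),round(f0,1),np.round(p,1),round(r.read_t(),2))
    if p[0]>11.7 or r.read_t()>50: break
```

```text
0.08 0.1089 10.0 [9.  9.  0.5] 33.73
0.07 0.1004 10.0 [9.9 9.8 0.8] 34.08
0.06 0.0918 9.6 [9.4 9.3 0.4] 34.43
0.05 0.0827 10.3 [10.1 10.   0.7] 34.78
0.04 0.0743 10.4 [10.5 10.4  0.7] 35.13
0.03 0.0655 10.3 [10.7 10.5  1.1] 35.48
0.02 0.0571 11.0 [11.1 11.   1. ] 35.83
0.01 0.0483 11.4 [11.3 11.2  0.9] 36.18
-0.0 0.0393 11.1 [11.3 11.3  0.8] 36.53
-0.01 0.0324 12.6 [12.3 12.2  0.9] 36.88
```

The kink came at a lean of about 0.11, and the slope beyond it matches the foot spring. Two or three more steps bring it to about 13.5 N, then I'll back off and check.

Run:
```python
from h import *
b=np.load("bias.npy")
t=-.01
for _ in range(4):
    t-=.01
    r.move_linear(arc2(t,.003),max_speed=.02);a=lean();p=perp(a,b)
    print(round(t,3),round(a,4),np.round(p,1),round(r.read_t(),2))
    if p[0]>13.2: break
P=r.read_eef_pos()
r.move_linear(P-np.r_[EY*.06,0],max_speed=.06);print(force()-b)
r.move_linear(P+np.r_[-EY*.06,.15],max_speed=.12)
r.goto([.40,.0,.30],[180,0,100])
w=shot("f");s=read_camera("side")
cv2.imwrite("pics/f2.png",np.hstack([cv2.resize(s[190:390,200:350],(400,533)),cv2.resize(w[:,240:600],(400,533))]));print(r.read_t())
```

```text
-0.02 0.0223 [12.1 12.   0.6] 37.23
-0.03 0.0135 [13.1 13.1  0.5] 37.58
-0.04 0.0068 [13.3 13.3  0.4] 37.93
[ 0.30459707 -0.06286482  0.25658764]
41.5
```

View pics/f2.png

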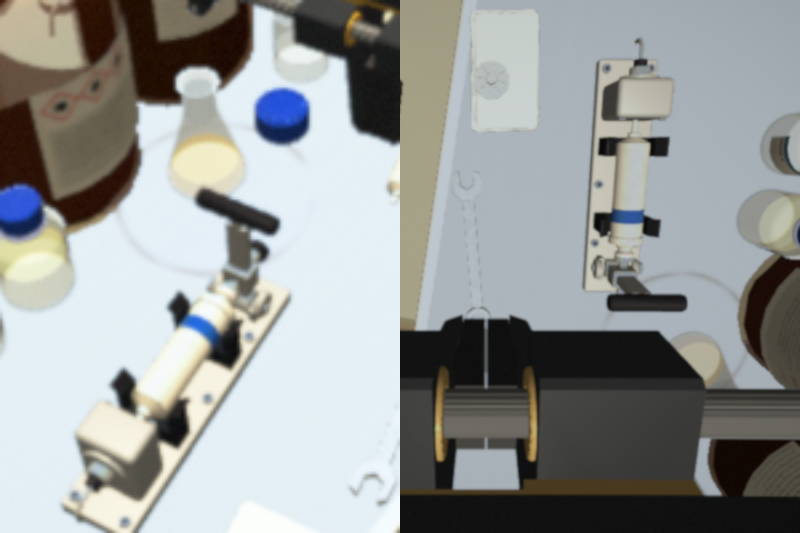

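Run:
```python
from h import *
m=lm("f")
for n,p,z in[("band",(446,194.6),.0592),("handle",(240+247*.9,302*.9),.118)]:
    d=atz(m,p,z)[:2]-O;print(n,(1000*np.array([d@EX,d@EY])).round(1))
q=lm("qA");d=atz(q,(140+180,171),.0592)[:2]-O;print("band before",(1000*d@EY).round(1))
```

```text
band [ -3.2 -23.4]
handle [ -2.8 -80. ]
band before -32.2
```

```bash
python3 -c "
from plant import r
print(r.sign_off(),r.read_t())"
```

```text
the job is handed in; nothing more can be done
the job is handed in; nothing more can be done
```

The column lies in both saddles with its tip at the port to within about 1 mm by camera, the clamp was pressed to about 13 N at the handle after going firm near 8.6 N and has stayed up since the arm left, no bystander was touched, and the job was handed in at about 41.5 s.

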